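# Find the thicker-walled vase on the pottery's balance

## Task

Two slip-cast vases look alike, but one has a thicker wall and is heavier: with the rest bar still under the balance, slide each vase from its loading board onto the pan beyond it, well centred on it and clear of the boards, then draw the rest bar out from under the beam by its upright paddle and take the hand away so that the beam tips freely. Slide the vase on the side that drops on across to the low finishing board on the far side, standing wholly on it, and leave the other one upright on its pan. The ware is fragile: slide it, never lift it or tip it over, and leave the bowl, the beaker and the wooden rib where they are.

Things in the scene. Friction and masses are not known exactly. Their poses are not given: they have to be found in the camera images.
- station: the fixed weighing station on the table, grey base plate 300 (x) x 500 (y) x 8 mm; origin: centre of the base's underside, below the pivot; x points away from the robot across the station, y along the level beam to the left, z up. Offsets in the other entries are in this frame.
- load_left (a point): centre of the top of the left off-white plaster loading board, fixed, 94 (x) x 150 (y) mm, top 62 mm up, at x = -93, y = 170 mm; its rear edge, at x = -46 mm, faces the left pan.
- load_right (a point): the same on the right, at y = -170 mm, facing the right pan.
- finish_board: the low fixed wooden finishing board along the far side of the station, 104 (x) x 480 (y) mm, top 42.5 mm up, from x = 46 to x = 150 mm; empty at the start. Origin: x = 98 mm, y = 0, at table height; axes as the station's.
- pan_left (a point): centre of the top of the left (+y) pan, a flat rimless aluminium plate 84 (x) x 110 (y) mm, 170 mm from the pivot, top 59 mm up when level (3 mm below the loading boards). 4 mm gaps to the loading board before it and the finishing board behind. Axes turn with the beam.
- pan_right (a point): the same for the right (-y) pan.
- beam (a joint): tilt of the dark steel beam (bar 60 (x) x 300 (y) x 16 mm, top 51 mm up) in rad: 0 level, + right pan down, - left pan down, stops at 0.06 either way. The rest bar keeps it within about 0.01. Damped: tips in 1 to 3 s. The low pan lies 10 mm below level, 6 mm above the finishing board; when its vase slides off, it rises as the other pan sinks.
- paddle (a point): middle of the upright paddle of the loose wooden rest bar (150 g): a plate 8 (x) x 60 (y) x 75 mm high, this point half-way up, its foot on the base plate (8 mm up). Axes as the station's at the start. 51 mm free between it and the front edge of the beam, except for the bar's low stem (20 mm wide and high). Room to draw it 55 mm towards -x.
- cross_bar (a point): middle of the rest bar's cross bar, 14 (x) x 140 (y) x 26 mm, 62 mm beyond the paddle, under the front edge of the beam; clear of the beam once drawn 20 mm towards -x.
- vase_a_mid (a point): a plain round unglazed pale clay vase, 80 mm high; this point on its axis, half-way up (40 mm above its foot). Foot 60 mm across, straight body 66 mm across from 6 to 52 mm up, then a shoulder to an open neck 40 mm across. 0.24 to 0.51 kg. z is its axis. Stands on one of the two loading boards at the start.
- vase_b_mid (a point): the second vase, the same shape; either may be the heavier, by about half as much again or more.
- vase_a: the first vase as a whole; origin at the centre of its foot.
- vase_b: the second vase as a whole; origin at the centre of its foot.
- bowl_mid (a point): a white bowl 100 mm across and 50 mm high, bystander; its middle.
- beaker_mid (a point): a pale clay beaker 72 mm across and 85 mm high, bystander; its middle.
- rib_mid (a point): a flat wooden throwing rib 110 x 60 x 12 mm, bystander; its middle.
Mind the look-alikes: they are no part of the job. There is more than one size of the part that bears paddle; the job needs the smallest.

How it is judged:
By the outcome, as a careful person would: the job done as asked, in the order asked, and still so for the second after the job is handed in, with the robot touching nothing.
It also fails if it takes over 64 s, if anything falls off the work surface, if the arm or the gripper's body presses on something with over 40 N, if the wrist force passes 120 N, or if a joint passes its speed limit or range.

## Robot

A 7-joint arm with a two-finger parallel gripper is mounted at the origin on the work surface. World frame = base frame: x ahead of the robot, y to its left, z up, the work surface at z = 0. Lengths are in m, angles in rad, forces in N, time in s.
With the tool pointing down it reaches from about 0.35 to 0.775 m from the base axis. Payload 3.1 kg.
Tool frame: the origin (TCP) lies between the finger pads; the fingertips stand manip.tips_ahead ahead of it and the grasp point (between the pads) lies 5 mm behind it (manip.tips_ahead is the distance from the TCP to the fingertips, in m); z points along the fingers, y is the line along which they close (so a half turn about z gives the same grasp; the last joint's range is limited). The gripper opens to 85 mm and grips with 20 to 120 N. Pads are 22 mm wide; open, the fingers measure 114 mm over their backs; the gripper's body (76 mm by 85 mm) begins 54 mm behind the grasp point. The pads swing forward as they close: fully open they stand 13 mm farther back than shut.
Start: joints at [1.06, 0.311, 0.014, 1.512, -0.004, 1.319, -0.027], TCP at [0.249, -0.491, 0.245] pointing down, gripper open.
Joint ranges: [-2.7, 2.7], [-0.3, 1.91], [-1.27, 1.3], [0.12, 2.57], [-1.44, 4.58], [0.2, 2.03], [-3.05, 3.05]. Speed limits (rad/s): [2.79, 2.79, 3.14, 3.14, 3.14, 3.14, 3.14].

## Interface

Orientations are given as a unit quaternion [x, y, z, w].
In Python, from rig import manip gives the robot as it stands.
- The arm moves only by the tool send_rows, never from a script. Its argument "commands" is a list of rows, each a list of 7 numbers: the shift along the world's x, y, z in m, then the turn, a rotation vector about the world's x, y, z in rad, then the finger opening in m, from 0 to 0.0854. In form: [[x, y, z, wx, wy, wz, fingers], ...]. A call has 1 to 5 rows; each row shifts and turns the commanded pose from where the row before left it; what a row does not reach is not made up. A row lasts 1/12 s, in which the tool goes at most 41.7 mm and 7.16 degrees, less where a joint would pass 70% of its speed; a pose out of reach is approached as far as the arm can. A call is refused whole if a number of a shift passes 0.0417 or a number of a turn 0.125, either way. A call with a gripper value outside its range is refused whole. The fingers move at their own pace and stop on an object; the grip force is fixed at half the most. Time passes only in rows, so rows that do not move let the fingers close. It gives the time, the measured TCP pose, the force, the opening and the grip force at its end, in the units of the state.
- manip.observe(): the state, without advancing time (a new reading comes with each control period).
- manip.get_image(name): name is "scene" or "top" or "wrist"; returns a dict with "image" (400x640x3 uint8, red, green, blue), "camera_matrix" (3x3 intrinsics, pixels), "rvec" (rotation vector, rad) and "tvec" (3), from world to camera coordinates, as OpenCV has them; the wrist camera has in their place "T_tool_cam" (4x4, takes a point from camera to tool coordinates, whose origin is the TCP and whose axes are the flange's). Camera axes: x right, y down, z forward; pixel columns grow to the right and rows downward; lengths in m; the calibration is good to about 2 mm. A picture is of the moment at which its call begins: read the wrist's pose just before it. There is no depth.
- manip.finish_job(): hands the job in; it is judged then, once.
The state is a dict: "t": time; "q": joint angles; "dq": joint speeds; "joint_efforts": joint torques, N m; "position": TCP position; "orientation": TCP orientation; "contact_force": force on the tool from outside, world axes, zero at the start; "wrist_torque": the same for the moment, N m; "grip_width": opening from 0.0 (shut) to 1.0 (fully open); "finger_force": force on a finger pad.
Only numpy, scipy, OpenCV 4.12 (cv2) and the standard library are available. Lean on these libraries where they do the work, as an engineer would, in place of code of your own. Each camera call takes 0.05 s, during which the arm holds its last target. There are 200 camera calls.

## Working session

There is one attempt and no reset: what is moved stays moved. The work goes in short steps, Python scripts to look and compute and a tool call to move; the robot and the scene stay as the last step left them, time stands still between calls to the robot, and variables do not carry over. Pictures are saved under pics/ and viewed, at most 10 in all, crops included, and the job is handed in when it is done.

Besides the shell and the picture viewer there is one more tool, called in YAML: its name, and indented under it one key for each argument. send_rows: Moves the arm, as the interface text tells. Its arguments: {"type":"object","properties":{"commands":{"type":"array"}},"required":["commands"]}

```bash
mkdir -p pics; ls; python3 - <<'E'
from rig import manip
import cv2
s=manip.observe();print(s['t'],s['position'],s['orientation'],s['grip_width'],manip.tips_ahead)
for n in('scene','top'):
    d=manip.get_image(n);cv2.imwrite(f'pics/{n}0.png',d['image'][:,:,::-1]);print(n,d['camera_matrix'],d['rvec'],d['tvec'])
E
```

```text
pics
0.0 [ 0.24820326 -0.4900272   0.24417637] [ 9.72643576e-01  2.32299349e-01 -3.30510298e-04 -1.17368260e-03] 0.9982594126093189 0.014
scene [[402.81714292   0.         319.21490782]
 [  0.         402.81714292 194.60468612]
 [  0.           0.           1.        ]] [ 1.82563261  1.36612616 -0.73040094] [-0.09081636 -0.17442485  1.45989585]
top [[386.72910858   0.         322.83196671]
 [  0.         386.72910858 200.9755289 ]
 [  0.           0.           1.        ]] [ 2.1940199  -2.16787336  0.07724247] [-0.00324627  0.40812023  1.13619745]
```

View pics/scene0.png

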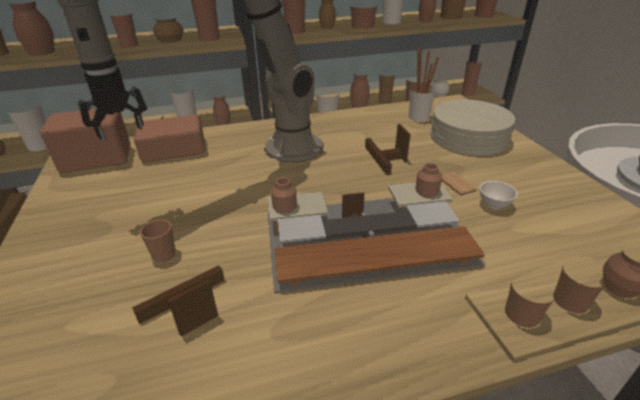

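View pics/top0.png

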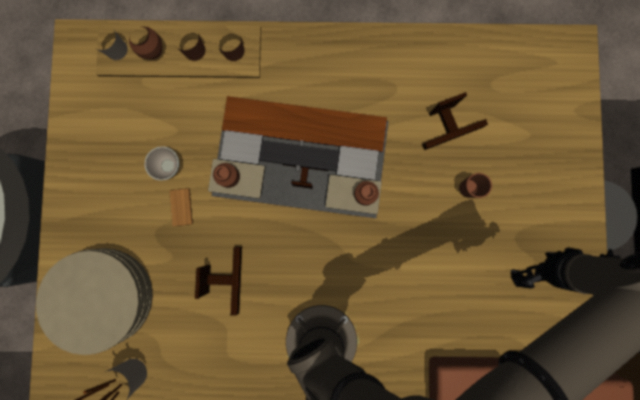

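The scene view shows vases at about (284,195) and (429,180), and the top view shows them at (226,174) and (367,192). The paddle candidates in the top view are:
- The station's own small rest bar at (302,178), with its stem going under the beam.
- A bigger loose one at (218,280).
- Another loose one at (455,120).

I choose the one at (302,178). The beaker at (475,185) and the clay pots on the far board are look-alikes to avoid.

```bash
cat > h.py <<'E'
import numpy as np, cv2
from rig import manip
def cast(d,px,z):
    K=d['camera_matrix'];R=cv2.Rodrigues(np.array(d['rvec'],float))[0];t=np.array(d['tvec'],float).ravel()
    C=-R.T@t; r=R.T@np.linalg.inv(K)@np.array([px[0],px[1],1.]); return C+r*(z-C[2])/r[2]
def proj(d,P):
    return cv2.projectPoints(np.atleast_2d(np.array(P,float)),np.array(d['rvec'],float),np.array(d['tvec'],float),d['camera_matrix'],None)[0][:,0]
def station(d):
    im=d['image'].astype(int);m=((im[...,0]-im[...,2]>70)&(im[...,0]>1.9*im[...,1])).astype(np.uint8)
    m[:85]=0;m[165:]=0;m[:,:200]=0;m[:,400:]=0
    m=cv2.morphologyEx(m,cv2.MORPH_OPEN,np.ones((5,5)))
    c=max(cv2.findContours(m,0,2)[0],key=cv2.contourArea).astype(np.float32)
    w=np.array([cast(d,p,.0425)[:2] for p in c[:,0]],np.float32)
    return cv2.minAreaRect(w)
E
python3 - <<'E'
from h import *
d=manip.get_image('top');r=station(d);print(r)
im=d['image']
big=cv2.resize(im[80:230,195:405],None,fx=3.6,fy=3.6,interpolation=cv2.INTER_CUBIC)
cv2.imwrite('pics/c1.png',big[:,:,::-1])
E
```

```text
((0.6200196146965027, -0.09661164879798889), (0.018049245700240135, 0.01179294753819704), 0.3374159634113312)
```

View pics/c1.png

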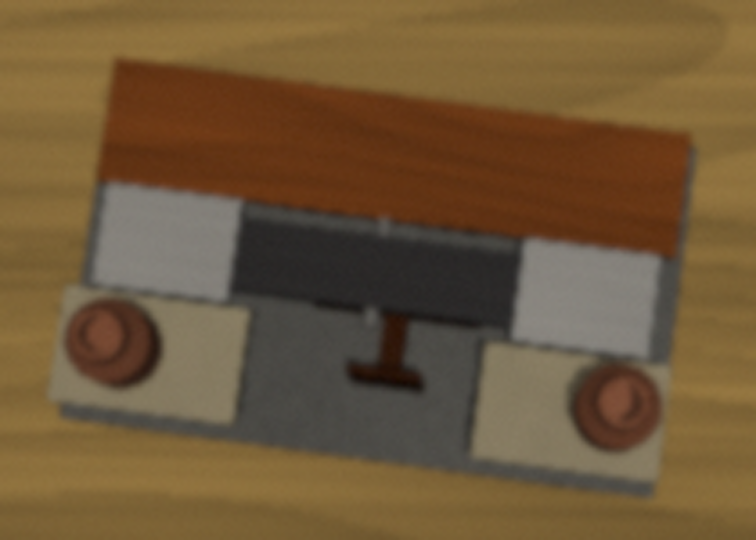

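The close crop shows the finishing board with corners (116,59), (691,134), (677,258) and (100,182). The small rest bar's paddle is at (386,380), its stem running under the beam. The vases are at (110,340) and (618,405) on the outer parts of their loading boards.

```bash
python3 - <<'E'
from h import *
d=manip.get_image('top')
g=lambda x,y:(194.5+(x+.5)/3.6,79.5+(y+.5)/3.6)
# finish board from hand corners, station-frame corners -> rigid fit
fin=np.array([cast(d,g(*p),.0425)[:2] for p in [(116,59),(691,134),(677,258),(100,182)]])
st=np.array([(.150,.240),(.150,-.240),(.046,-.240),(.046,.240)])
lb=np.array([cast(d,g(*p),.062)[:2] for p in [(250,310),(238,424),(50,401),(483,341),(471,459),(658,484)]])
sl=np.array([(-.046,.095),(-.14,.095),(-.14,.245),(-.046,-.095),(-.14,-.095),(-.14,-.245)])
W=np.vstack([fin,lb]);S=np.vstack([st,sl])
cw,cs=W.mean(0),S.mean(0);a=S-cs;b=W-cw
yaw=np.arctan2((a[:,0]*b[:,1]-a[:,1]*b[:,0]).sum(),(a*b).sum())
R=np.array([[np.cos(yaw),-np.sin(yaw)],[np.sin(yaw),np.cos(yaw)]]);o=cw-R@cs
print('yaw',np.degrees(yaw),'o',o,'res mm',np.round((W-(S@R.T+o))*1e3,1).tolist())
np.savez('st.npz',R=R,o=o,yaw=yaw)
hsv=cv2.cvtColor(d['image'],cv2.COLOR_RGB2HSV)
for n,neck,body in (('L',(103,335),(113,342)),('R',(622,403),(616,407))):
    for p,z in ((neck,.142),(body,.112)):
        w=cast(d,g(*p),z)[:2];print(n,z,w,'st',np.round((w-o)@R*1e3,1))
for p,z in (((386,368),.083),((386,384),.083)):
    w=cast(d,g(*p),z)[:2];print('pad',w,np.round((w-o)@R*1e3,1))
s=np.array([[-.093,.17],[-.093,-.17],[0,.17],[0,-.17],[.098,.17],[.098,-.17],[-.085,0]])
print(np.round(s@R.T+o,4).tolist())
E
```

```text
yaw -6.9919421263261405 o [0.53810663 0.07075814] res mm [[-0.8, -0.3], [-0.3, 2.0], [-0.3, 0.7], [-1.0, -3.0], [0.3, 1.1], [2.0, -3.0], [0.4, -1.7], [0.6, 3.1], [-0.5, 0.2], [-0.3, 0.9]]
L 0.142 [0.47107271 0.26748179] st [-90.5 187.1]
L 0.112 [0.47016956 0.26765266] st [-91.4 187.2]
R 0.142 [ 0.42497951 -0.11693274] st [ -89.4 -200.1]
R 0.112 [ 0.42491177 -0.11571431] st [ -89.7 -198.9]
pad [0.45626045 0.06096728] [-80.  -19.7]
pad [0.44368708 0.06076344] [-92.5 -21.4]
[[0.4665, 0.2508], [0.4251, -0.0867], [0.5588, 0.2395], [0.5174, -0.098], [0.6561, 0.2276], [0.6147, -0.1099], [0.4537, 0.0811]]
```

send_rows:
  commands:
    - [0.012,0.036,0,0,0,-0.028,0.042]
    - [0.012,0.036,0,0,0,-0.028,0.042]
    - [0.012,0.036,0,0,0,-0.028,0.042]
    - [0.012,0.036,0,0,0,-0.028,0.042]
    - [0.012,0.036,0,0,0,-0.028,0.042]

```text
t: 0.62
position: [0.3086, -0.3088, 0.2451]
orientation: [0.987, 0.163, -0.0, -0.0]
contact_force: [1.1, -0.4, -0.1]
grip_width: 0.491
finger_force: 0.0
```

send_rows:
  commands:
    - [0.012,0.036,0,0,0,-0.028,0.042]
    - [0.012,0.036,-0.02,0,0,-0.028,0.042]
    - [0.012,0.036,-0.03,0,0,-0.028,0.042]
    - [0.012,0.036,-0.03,0,0,-0.028,0.042]
    - [0.012,0.036,-0.02,0,0,-0.028,0.042]

```text
t: 1.03
position: [0.3636, -0.1416, 0.1533]
orientation: [0.996, 0.093, -0.001, 0.0]
contact_force: [0.6, -0.3, -1.4]
grip_width: 0.49
finger_force: 0.0
```

send_rows:
  commands:
    - [0,0,0,0,0,0,0.042]
    - [0,0,0,0,0,0,0.042]

```text
t: 1.2
position: [0.3639, -0.1403, 0.1537]
orientation: [0.995, 0.097, -0.001, -0.001]
contact_force: [1.3, -0.6, 0.5]
grip_width: 0.49
finger_force: 0.0
```

send_rows:
  commands:
    - [0.007,0.0135,-0.01,0,0,0,0.042]
    - [0,0,-0.03,0,0,0,0.042]
    - [0,0,-0.012,0,0,0,0.042]
    - [0,0,0,0,0,0,0.042]

```text
t: 1.53
position: [0.3694, -0.13, 0.101]
orientation: [0.996, 0.093, -0.002, -0.001]
contact_force: [-0.5, -0.4, 0.5]
grip_width: 0.488
finger_force: 0.0
```

```bash
python3 - <<'E'
from h import *
s=manip.observe();print(s['position'],s['contact_force'])
w=manip.get_image('wrist')['image'];d=manip.get_image('scene')['image']
a=cv2.resize(w,(640,400));b=cv2.resize(d[130:300,200:500],None,fx=2.13,fy=2.13,interpolation=2)
cv2.imwrite('pics/w1.png',np.hstack([cv2.resize(w,(400,250)),cv2.resize(d[150:280,240:448],(400,250),interpolation=2)])[:,:,::-1])
print(manip.get_image('wrist')['T_tool_cam'].round(3).tolist())
E
```

```text
[ 0.36938103 -0.13002814  0.100997  ] [-0.49462598 -0.4007722   0.4711492 ]
[[0.0, -0.954, -0.298, 0.077], [1.0, 0.0, -0.0, 0.0], [0.0, -0.298, 0.954, -0.13], [0.0, 0.0, 0.0, 1.0]]
```

View pics/w1.png

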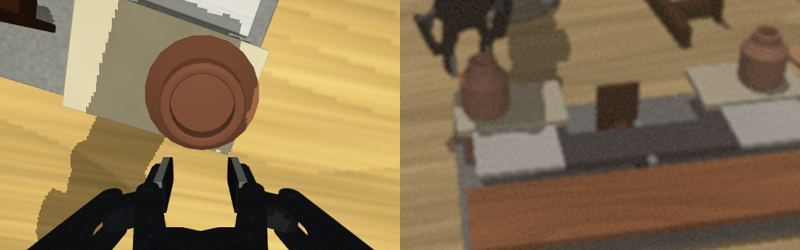

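The wrist view (left half) shows the vase centred ahead of the fingers at about (202,100), with the fingers at (200,175). The yaw and lateral alignment are good, so I push now.

send_rows:
  commands:
    - [0.008,0.0018,-0.001,0,0,0,0.042]
    - [0.008,0.0018,-0.001,0,0,0,0.042]
    - [0.008,0.0018,-0.001,0,0,0,0.042]
    - [0.008,0.0018,0,0,0,0,0.042]
    - [0.008,0.0018,0,0,0,0,0.042]

```text
t: 2.1
position: [0.408, -0.1218, 0.1]
orientation: [0.996, 0.094, -0.005, 0.001]
contact_force: [-13.3, -2.1, 13.9]
grip_width: 0.493
finger_force: 8.3
```

send_rows:
  commands:
    - [0.008,0.0018,0,0,0,0,0.042]
    - [0.008,0.0018,0,0,0,0,0.042]
    - [0.008,0.0018,0,0,0,0,0.042]
    - [0,0,0,0,0,0,0.042]

```text
t: 2.43
position: [0.4366, -0.1157, 0.1005]
orientation: [0.996, 0.094, -0.0, 0.001]
contact_force: [-0.9, -2.1, 2.9]
grip_width: 0.493
finger_force: 1.8
```

```bash
cat >> h.py <<'E'
from scipy.spatial.transform import Rotation as Ro
S=np.load('st.npz') if __import__('os').path.exists('st.npz') else None
def wcast(px,z,d,s):
    T=np.eye(4);T[:3,:3]=Ro.from_quat(s['orientation']).as_matrix();T[:3,3]=s['position']
    T=T@d['T_tool_cam'];r=T[:3,:3]@np.linalg.inv(d['camera_matrix'])@np.array([px[0],px[1],1.])
    return T[:3,3]+r*(z-T[2,3])/r[2]
def sta(w): return np.round((np.array(w)[:2]-S['o'])@S['R']*1e3,1)
E
python3 - <<'E'
from h import *
s=manip.observe();print(s['position'],sta(s['position']),s['contact_force'])
d=manip.get_image('wrist');w=d['image']
t=manip.get_image('top')['image']
cv2.imwrite('pics/w2.png',np.hstack([w[:,100:540],cv2.resize(t[80:230,195:405],(350,250),interpolation=2) if 0 else cv2.copyMakeBorder(cv2.resize(t[80:230,195:405],(350,250),interpolation=2),0,150,0,0,0)])[:,:,::-1])
E
```

```text
[ 0.43655717 -0.11570324  0.10047246] [ -78.1 -197.4] [-0.92683962 -2.13757204  2.88667498]
```

View pics/w2.png

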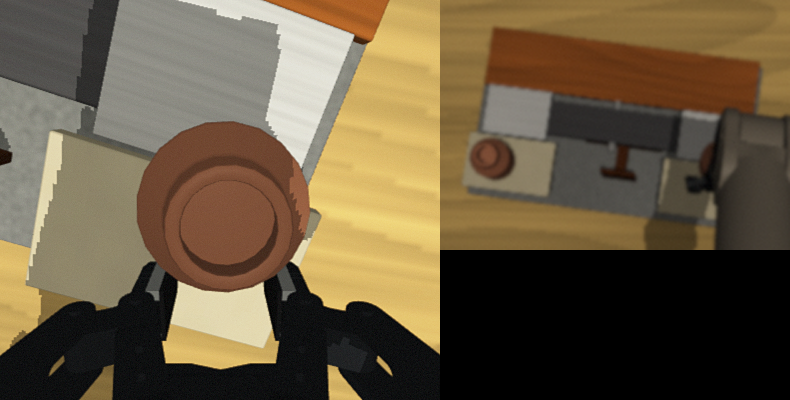

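The vase is seated in the finger cradle and moving toward the right pan; its rim centre is at wrist pixel (328,223).

```bash
python3 - <<'E'
from h import *
s=manip.observe();d=manip.get_image('wrist')
p=wcast((328,223),.142,d,s);print(p,sta(p),sta(s['position']),p[:2]-np.array(s['position'])[:2])
E
```

```text
[ 0.48002869 -0.10997697  0.142     ] [ -35.6 -186.5] [ -78.2 -197.4] [0.04356815 0.00571103]
```

send_rows:
  commands:
    - [0.0075,0.0024,0,0,0,0,0.042]
    - [0.0075,0.0024,0,0,0,0,0.042]
    - [0.0075,0.0024,-0.001,0,0,0,0.042]
    - [0.0075,0.0024,-0.001,0,0,0,0.042]
    - [0.0073,0.0024,-0.001,0,0,0,0.042]

```text
t: 3.0
position: [0.4722, -0.1024, 0.0963]
orientation: [0.996, 0.094, -0.002, -0.0]
contact_force: [-3.8, -1.0, -0.4]
grip_width: 0.494
finger_force: 2.0
```

send_rows:
  commands:
    - [0,0,0,0,0,0,0.042]

```text
t: 3.08
position: [0.4745, -0.1013, 0.0964]
orientation: [0.995, 0.095, 0.001, -0.001]
contact_force: [-0.5, -0.9, -0.5]
grip_width: 0.491
finger_force: 0.8
```

```bash
cat >> h.py <<'E'
def rim(d):
    g=d['image'].astype(int); m=((g[...,0]>1.55*g[...,1])&(g[...,0]>60)&(g[...,1]-g[...,2]<32)).astype(np.uint8)
    return m
E
python3 - <<'E'
from h import *
s=manip.observe();print(s['position'],sta(s['position']),s['contact_force'])
d=manip.get_image('wrist');cv2.imwrite('pics/w3.png',d['image'][:,100:540,::-1])
for p in ((328,223),(328,213)):print(sta(wcast(p,.139,d,s)))
E
```

```text
[ 0.47454704 -0.10128249  0.09638086] [ -42.1 -178.5] [-0.5310798  -0.87242193 -0.49896538]
[   0.7 -167.4]
[   3.6 -166.5]
```

View pics/w3.png

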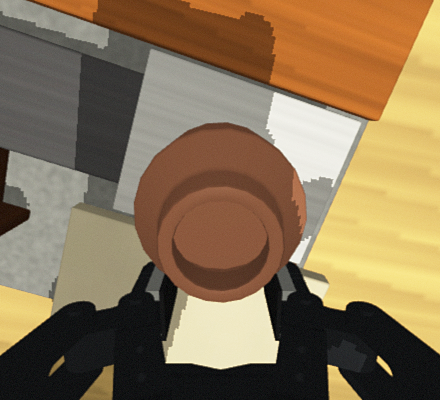

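```bash
python3 - <<'E'
from h import *
s=manip.observe();d=manip.get_image('wrist')
print('rim',sta(wcast((320,242),.139,d,s)),sta(s['position']))
# body apex edge circle: centre ~(319,207) at body top z .111
print('body',sta(wcast((319,209),.111,d,s)))
e=manip.get_image('scene')
cv2.imwrite('pics/s3.png',cv2.resize(e['image'][150:280,240:470],None,fx=3.4,fy=3.4,interpolation=2)[:,:,::-1])
print(proj(e,[np.r_[np.array(S['R']@np.array([0,-.17])+S['o']),z] for z in(.059,.139)]))
E
```

```text
rim [  -6.1 -167.4] [ -42.6 -178.8]
body [  -5.2 -166.7]
[[301.4144105  225.64469349]
 [300.03282932 199.32256029]]
```

View pics/s3.png

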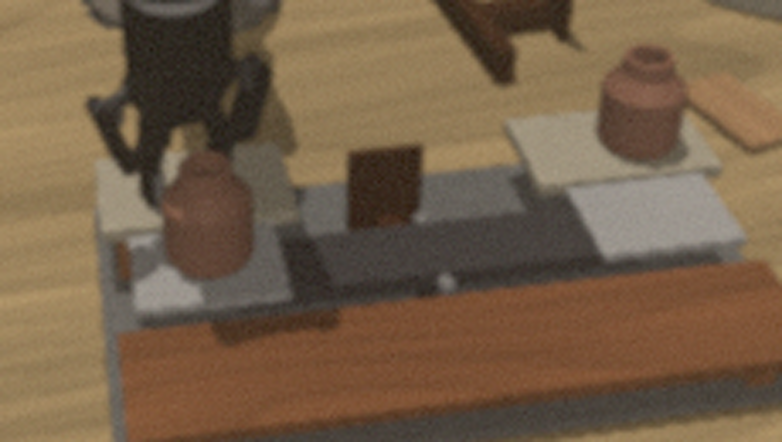

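The scene crop shows the right vase upright on its pan with the rest bar undisturbed. It is about 6 mm short, so I nudge it on, retreat, and go to the left vase.

send_rows:
  commands:
    - [0.0026,-0.0016,0,0,0,0,0.042]
    - [0.0026,-0.0016,0,0,0,0,0.042]
    - [0,0,0,0,0,0,0.042]

```text
t: 3.48
position: [0.4776, -0.1053, 0.0967]
orientation: [0.996, 0.095, -0.001, -0.001]
contact_force: [-3.7, 2.3, 1.3]
grip_width: 0.493
finger_force: 2.0
```

send_rows:
  commands:
    - [-0.01,-0.002,0,0,0,0,0.042]
    - [-0.02,-0.004,0,0,0,0,0.042]
    - [-0.01,-0.002,0.03,0,0,0,0.042]
    - [0,0,0.04,0,0,0,0.042]
    - [0,0,0.035,0,0,0,0.042]

```text
t: 3.9
position: [0.4371, -0.1152, 0.2032]
orientation: [0.996, 0.093, 0.0, 0.001]
contact_force: [1.3, -0.7, 0.2]
grip_width: 0.487
finger_force: 0.0
```

send_rows:
  commands:
    - [-0.002,0.036,0,0,0,-0.045,0.042]
    - [-0.003,0.036,0,0,0,-0.045,0.042]
    - [-0.003,0.036,0,0,0,-0.045,0.042]
    - [-0.003,0.036,0,0,0,-0.045,0.042]
    - [-0.003,0.036,0,0,0,-0.045,0.042]

```text
t: 4.32
position: [0.4244, 0.0666, 0.2025]
orientation: [1.0, -0.02, 0.002, 0.0]
contact_force: [1.2, 0.1, -0.3]
grip_width: 0.492
finger_force: 0.0
```

send_rows:
  commands:
    - [-0.003,0.036,0,0,0,-0.045,0.042]
    - [-0.003,0.036,0,0,0,-0.045,0.042]
    - [-0.003,0.036,0,0,0,-0.045,0.042]
    - [-0.003,0.036,0,0,0,-0.045,0.042]
    - [-0.003,0.036,0,0,0,-0.045,0.042]

```text
t: 4.73
position: [0.4097, 0.247, 0.2023]
orientation: [0.991, -0.132, 0.002, -0.001]
contact_force: [0.6, 0.3, 0.1]
grip_width: 0.493
finger_force: 0.0
```

send_rows:
  commands:
    - [-0.002,0.034,0,0,0,-0.045,0.042]
    - [0,0,0,0,0,0,0.042]

```text
t: 4.9
position: [0.4051, 0.2885, 0.2028]
orientation: [0.989, -0.148, 0.0, -0.005]
contact_force: [-0.5, 1.5, -0.2]
grip_width: 0.49
finger_force: 0.0
```

```bash
python3 - <<'E'
from h import *
s=manip.observe();print(s['position'],Ro.from_quat(s['orientation']).as_euler('zyx',degrees=True))
d=manip.get_image('wrist');e=manip.get_image('top')
cv2.imwrite('pics/w4.png',np.hstack([cv2.resize(d['image'],(400,250)),cv2.resize(e['image'][80:230,195:405],(350,250),interpolation=2)])[:,:,::-1])
E
```

```text
[0.4050587  0.2885226  0.20283992] [ 1.70022612e+01  1.20712115e-01 -1.79491746e+02]
```

View pics/w4.png

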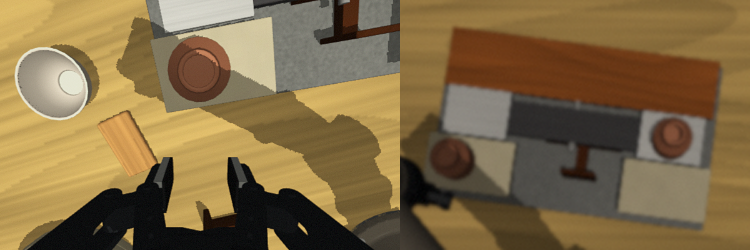

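The top view shows the right vase centred on its pan. The left vase is ahead, its rim at wrist pixel (320,112); the rib and bowl are clear of the path.

```bash
python3 - <<'E'
from h import *
s=manip.observe();d=manip.get_image('wrist')
p=wcast((320,113),.142,d,s)[:2];print(p,sta(p))
e=manip.get_image('top');q=cast(e,(195+(671-400)*.6,80+131*.6),.139);print('Rvase',sta(q))
t=S['R']@np.array([0,.17])+S['o'];v=t-p;a=np.degrees(np.arctan2(v[1],v[0]));u=v/np.linalg.norm(v);print(v,a,'standoff',p-.058*u,'end',t-.0375*u)
E
```

```text
[0.47588828 0.2600035 ] [-84.8 180.3]
Rvase [  -4.5 -163.2]
[ 0.08291241 -0.02050961] -13.894049524533884 standoff [0.41958528 0.27393088] end [0.52239788 0.24849866]
```

send_rows:
  commands:
    - [0.006,-0.0045,0,0,0,0.01,0.042]
    - [0.006,-0.0045,-0.03,0,0,0.01,0.042]
    - [0,0,-0.036,0,0,0,0.042]
    - [0,0,-0.036,0,0,0,0.042]
    - [0,0,0,0,0,0,0.042]

```text
t: 5.52
position: [0.4159, 0.2647, 0.0936]
orientation: [0.99, -0.144, -0.005, 0.005]
contact_force: [-1.3, -1.0, -1.4]
grip_width: 0.493
finger_force: 0.0
```

```bash
python3 - <<'E'
from h import *
s=manip.observe();print(s['position'],Ro.from_quat(s['orientation']).as_euler('zyx',degrees=True))
d=manip.get_image('wrist');g=d['image'];m=rim(d);m=cv2.morphologyEx(m,cv2.MORPH_OPEN,np.ones((5,5)))
n,l,st,c=cv2.connectedComponentsWithStats(m)
i=1+st[1:,4].argsort()[::-1][:3]
print(st[i],c[i])
for k in i[:2]:print(sta(wcast(c[k],.115,d,s)),wcast(c[k],.115,d,s))
E
```

```text
[0.4159474  0.26470107 0.09358732] [ 16.59503586  -0.64138152 179.50539219]
[[201 172  35  36 428]
 [230  95  25  21 214]
 [228  74  21  21 175]] [[214.67523364 191.45327103]
 [242.64953271 105.43457944]
 [238.32        84.65714286]]
[-91.1 205.6] [0.47273821 0.28587694 0.115     ]
[-65.2 189.4] [0.49649132 0.26663928 0.115     ]
```

```bash
python3 - <<'E'
from h import *
d=manip.get_image('wrist');cv2.imwrite('pics/w5.png',d['image'][:,:,::-1])
E
```

```text
(no output)
```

View pics/w5.png

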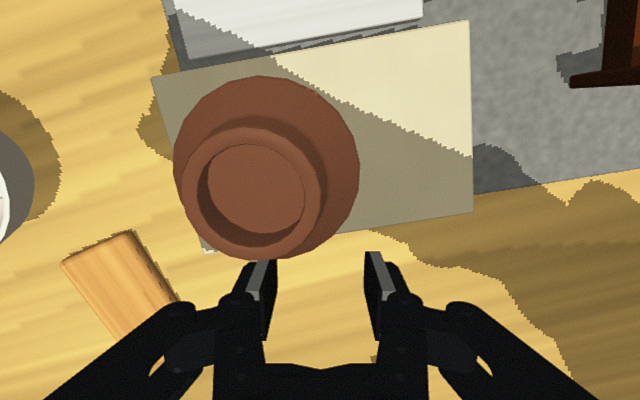

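The rim centre is at wrist pixel (251,193), about 70 px left of the finger midline, so I need to shift left before pushing. I have one picture view left, so later checks will be numeric.

```bash
python3 - <<'E'
from h import *
s=manip.observe();d=manip.get_image('wrist');g=d['image']
for x,y in((251,185),(300,110),(215,110),(340,170),(100,270),(30,30),(320,150)):print((x,y),g[y,x],cv2.cvtColor(g[y:y+1,x:x+1],cv2.COLOR_RGB2HSV)[0,0])
p=wcast((251,193),.142,d,s)[:2];print(s['position'],p,sta(p))
b=wcast((266,165),.111,d,s)[:2];print(b,sta(b))
t=S['R']@np.array([0,.17])+S['o'];v=t-p;a=np.degrees(np.arctan2(v[1],v[0]));u=v/np.linalg.norm(v);print(v,a,'standoff',p-.055*u,'end',t-.0375*u)
E
```

```text
(251, 185) [127  79  55] [ 10 145 127]
(300, 110) [119  77  52] [ 11 144 119]
(215, 110) [114  71  47] [ 11 150 114]
(340, 170) [109  67  47] [ 10 145 109]
(100, 270) [230 177 100] [ 18 144 230]
(30, 30) [221 186 104] [ 21 135 221]
(320, 150) [91 56 41] [  9 140  91]
[0.4192656  0.26896751 0.09937581] [0.47589652 0.27238394] [-86.3 192.6]
[0.47813126 0.27234773] [-84.1 192.8]
[ 0.08290416 -0.03289005] -21.63940102599039 standoff [0.42477275 0.29266595] end [0.52394357 0.25332254]
```

send_rows:
  commands:
    - [0.001,0.01,0,0,0,-0.028,0.042]
    - [0.001,0.01,0,0,0,-0.028,0.042]
    - [0,0,0,0,0,0,0.042]
    - [0,0,0,0,0,0,0.042]

```text
t: 6.0
position: [0.4225, 0.2923, 0.1023]
orientation: [0.986, -0.169, 0.002, -0.002]
contact_force: [0.1, -1.3, 0.6]
grip_width: 0.487
finger_force: 0.0
```

```bash
cat >> h.py <<'E'
def vase(d):
    "largest clay-coloured blob: bbox of its contour"
    h=cv2.cvtColor(cv2.medianBlur(d['image'],5),cv2.COLOR_RGB2HSV);m=cv2.inRange(h,(6,115,50),(13,175,165))
    m=cv2.morphologyEx(m,cv2.MORPH_OPEN,np.ones((7,7)))
    c=max(cv2.findContours(m,0,2)[0],key=cv2.contourArea);return c,cv2.boundingRect(c)
E
python3 - <<'E'
from h import *
manip.get_image('wrist');s=manip.observe();print(s['position'],Ro.from_quat(s['orientation']).as_euler('zyx',degrees=True)[0])
d=manip.get_image('wrist');c,b=vase(d);print(b)
E
```

```text
[0.42222009 0.2913176  0.10163857] 19.565674247137455
(240, 68, 179, 179)
```

send_rows:
  commands:
    - [0.0095,-0.0045,-0.001,0,0,0,0.042]
    - [0.0095,-0.0042,-0.001,0,0,0,0.042]
    - [0.0095,-0.0035,-0.001,0,0,0,0.042]
    - [0.0095,-0.0035,0,0,0,0,0.042]
    - [0.0095,-0.0035,0,0,0,0,0.042]

```text
t: 6.52
position: [0.4685, 0.2721, 0.0969]
orientation: [0.985, -0.17, -0.001, -0.0]
contact_force: [-4.0, 2.5, 4.4]
grip_width: 0.491
finger_force: 3.2
```

send_rows:
  commands:
    - [0.0095,-0.0035,0,0,0,0,0.042]
    - [0.0095,-0.0035,-0.001,0,0,0,0.042]
    - [0.0095,-0.0035,-0.001,0,0,0,0.042]
    - [0,0,0,0,0,0,0.042]

```text
t: 6.85
position: [0.5001, 0.2602, 0.0948]
orientation: [0.985, -0.172, 0.001, -0.0]
contact_force: [-0.5, 0.8, 1.0]
grip_width: 0.491
finger_force: 0.7
```

```bash
python3 - <<'E'
from h import *
manip.get_image('wrist');s=manip.observe();print(s['position'],sta(s['position']),s['contact_force'])
d=manip.get_image('wrist');c,b=vase(d);print(b)
u=Ro.from_quat(s['orientation']).as_matrix()[:2,0];p=np.array(s['position'])[:2]+.038*u
t=S['R']@np.array([0,.17])+S['o'];print('vase est',sta(p),'to go',t-p)
E
```

```text
[0.49946709 0.26015129 0.09458774] [-61.4 183.3] [-0.37181673 -0.35417284 -0.63967652]
(230, 124, 179, 183)
vase est [-24.3 174.9] to go [ 0.02356596 -0.00782495]
```

send_rows:
  commands:
    - [0.006,-0.002,0,0,0,0,0.042]
    - [0.006,-0.002,0,0,0,0,0.042]
    - [0.006,-0.002,0,0,0,0,0.042]
    - [0.006,-0.002,0,0,0,0,0.042]
    - [0,0,0,0,0,0,0.042]

```text
t: 7.37
position: [0.523, 0.2517, 0.0944]
orientation: [0.985, -0.171, 0.001, 0.0]
contact_force: [-1.0, 0.6, -1.0]
grip_width: 0.491
finger_force: 0.5
```

```bash
python3 - <<'E'
from h import *
manip.get_image('wrist');s=manip.observe();print(s['position'],sta(s['position']),s['contact_force'])
d=manip.get_image('wrist');c,b=vase(d);print(b)
u=Ro.from_quat(s['orientation']).as_matrix()[:2,0];p=np.array(s['position'])[:2]+.038*u
print('vase est',sta(p))
e=manip.get_image('top');c,b=vase(e)
h=cv2.cvtColor(e['image'],cv2.COLOR_RGB2HSV);m=cv2.inRange(h,(0,100,30),(12,200,180));m[:130]=0;m[215:]=0;m[:,:200]=0;m[:,400:]=0
n,l,st,cc=cv2.connectedComponentsWithStats(m)
for k in range(1,n):
    if st[k,4]>60: print(st[k],cc[k],sta(cast(e,cc[k],.110)))
E
```

```text
[0.52231578 0.25222684 0.09454398] [-37.8 178.2] [-0.43773743  0.96554123 -0.53414564]
(233, 122, 177, 186)
vase est [ -0.7 169.8]
[228 130 158  26 656] [286.1570122  141.54115854] [22.2 36.8]
[347 151  23  24 422] [357.70616114 162.27962085] [  -9.  -166.6]
[292 167  20  21 120] [302.825 177.675] [-71.4 -22.7]
```

Both vases are on their pans. Next I back off, rise, and go over the paddle with the fingers opening.

send_rows:
  commands:
    - [-0.01,0.0035,0,0,0,0,0.042]
    - [-0.02,0.0065,0,0,0,0,0.042]
    - [0,0,0.03,0,0,0,0.042]
    - [0,0,0.04,0,0,0,0.042]
    - [0,0,0.03,0,0,0,0.042]

```text
t: 7.93
position: [0.4895, 0.2644, 0.1968]
orientation: [0.986, -0.169, 0.0, -0.0]
contact_force: [1.6, 0.4, 0.5]
grip_width: 0.494
finger_force: 0.0
```

send_rows:
  commands:
    - [-0.007,-0.034,0,0,0,0.037,0.085]
    - [-0.007,-0.034,0,0,0,0.037,0.085]
    - [-0.007,-0.034,0,0,0,0.037,0.085]
    - [-0.007,-0.034,0,0,0,0.037,0.085]
    - [-0.007,-0.034,0,0,0,0.037,0.085]

```text
t: 8.35
position: [0.4546, 0.0926, 0.1949]
orientation: [0.997, -0.077, 0.0, 0.0]
contact_force: [0.6, -1.0, -0.1]
grip_width: 0.993
finger_force: 0.0
```

send_rows:
  commands:
    - [-0.007,-0.031,0,0,0,0.037,0.085]
    - [0,0,-0.03,0,0,0,0.085]
    - [0,0,0,0,0,0,0.085]
    - [0,0,0,0,0,0,0.085]

```text
t: 8.68
position: [0.4472, 0.0628, 0.1641]
orientation: [0.998, -0.06, -0.002, 0.0]
contact_force: [0.0, 0.5, 1.0]
grip_width: 0.995
finger_force: 0.0
```

```bash
python3 - <<'E'
from h import *
manip.get_image('wrist');s=manip.observe();print(s['position'],sta(s['position']),Ro.from_quat(s['orientation']).as_euler('zyx',degrees=True))
d=manip.get_image('wrist')
cv2.imwrite('pics/w6.png',d['image'][:,:,::-1])
E
```

```text
[0.44842547 0.06383061 0.16515435] [-88.2 -17.8] [ 6.75001781e+00 -1.77087271e-02 -1.79960257e+02]
```

View pics/w6.png

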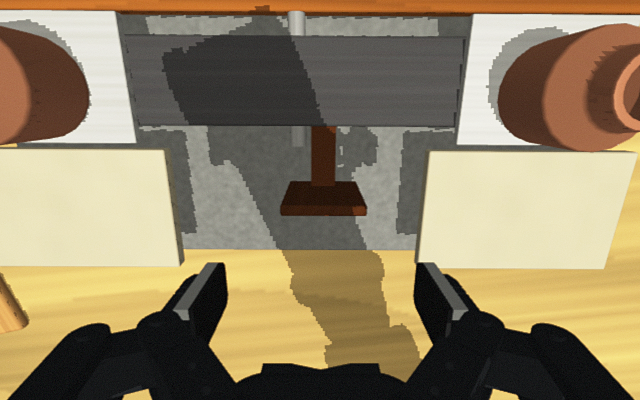

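The wrist view shows the paddle's top edge at pixels (281–366, 206–215), midway between the open fingers, with both vases on their pans at either side.

```bash
python3 - <<'E'
from h import *
s=manip.observe();d=manip.get_image('wrist')
for q in((281,210),(366,210),(323.5,210)):
    p=wcast(q,.083,d,s)[:2];print(p,sta(p),p-np.array(s['position'])[:2])
E
```

```text
[0.45923704 0.09034193] [-80.7   9.8] [0.0099693  0.02609233]
[0.45239971 0.03194999] [-80.3 -49. ] [ 0.00313197 -0.03229961]
[0.45581786 0.0611415 ] [-80.5 -19.6] [ 0.00655011 -0.00310809]
```

send_rows:
  commands:
    - [0.006,-0.003,-0.01,0,0,0,0.085]
    - [0,0,-0.035,0,0,0,0.085]
    - [0,0,-0.035,0,0,0,0.085]
    - [0,0,-0.025,0,0,0,0.085]
    - [0,0,0,0,0,0,0.085]

```text
t: 9.25
position: [0.4511, 0.0591, 0.0551]
orientation: [0.998, -0.059, -0.005, 0.001]
contact_force: [-0.8, -0.3, -0.2]
grip_width: 0.992
finger_force: 0.0
```

send_rows:
  commands:
    - [0,0,0,0,0,0,0.05]
    - [0,0,0,0,0,0,0.05]
    - [0,0,0,0,0,0,0.05]
    - [0,0,0,0,0,0,0.05]
    - [0,0,0,0,0,0,0.05]

```text
t: 9.67
position: [0.457, 0.0603, 0.0617]
orientation: [0.998, -0.06, 0.002, -0.001]
contact_force: [-0.6, 2.1, 5.1]
grip_width: 0.692
finger_force: 65.4
```

Gripped at 59 mm wide. Now I draw it 40 mm toward −x.

send_rows:
  commands:
    - [-0.006,0.0007,0,0,0,0,0.05]
    - [-0.008,0.001,0,0,0,0,0.05]
    - [-0.008,0.001,0,0,0,0,0.05]
    - [-0.008,0.001,0,0,0,0,0.05]
    - [-0.008,0.001,0,0,0,0,0.05]

```text
t: 10.08
position: [0.4203, 0.0641, 0.0617]
orientation: [0.998, -0.06, 0.004, -0.0]
contact_force: [5.0, -0.5, 5.8]
grip_width: 0.691
finger_force: 65.9
```

send_rows:
  commands:
    - [-0.002,0.0002,0,0,0,0,0.05]
    - [0,0,0,0,0,0,0.05]
    - [0,0,0,0,0,0,0.085]
    - [0,0,0,0,0,0,0.085]
    - [0,0,0,0,0,0,0.085]

```text
t: 10.5
position: [0.4133, 0.0638, 0.0592]
orientation: [0.998, -0.06, -0.002, 0.0]
contact_force: [-1.0, 0.0, -0.8]
grip_width: 0.993
finger_force: 0.0
```

send_rows:
  commands:
    - [0,0,0,0,0,0,0.085]
    - [0,0,0.02,0,0,0,0.085]
    - [0,0,0.04,0,0,0,0.085]
    - [0,0,0.04,0,0,0,0.085]
    - [0,0,0.04,0,0,0,0.085]

```text
t: 10.92
position: [0.4135, 0.0642, 0.2006]
orientation: [0.998, -0.06, -0.002, 0.0]
contact_force: [2.0, -0.3, -0.8]
grip_width: 0.996
finger_force: 0.0
```

send_rows:
  commands:
    - [-0.03,0,0.02,0,0,0,0.042]
    - [-0.02,0,0,0,0,0,0.042]
    - [0,0,0,0,0,0,0.042]
    - [0,0,0,0,0,0,0.042]
    - [0,0,0,0,0,0,0.042]

```text
t: 11.33
position: [0.3649, 0.064, 0.2192]
orientation: [0.998, -0.06, -0.0, 0.0]
contact_force: [0.1, -0.1, 0.2]
grip_width: 0.494
finger_force: 0.0
```

send_rows:
  commands:
    - [0,0,0,0,0,0,0.042]
    - [0,0,0,0,0,0,0.042]
    - [0,0,0,0,0,0,0.042]
    - [0,0,0,0,0,0,0.042]
    - [0,0,0,0,0,0,0.042]

```text
t: 11.75
position: [0.3651, 0.0642, 0.2195]
orientation: [0.998, -0.06, -0.0, -0.0]
contact_force: [0.0, -0.5, 0.1]
grip_width: 0.488
finger_force: 0.0
```

send_rows:
  commands:
    - [0,0,0,0,0,0,0.042]
    - [0,0,0,0,0,0,0.042]
    - [0,0,0,0,0,0,0.042]
    - [0,0,0,0,0,0,0.042]
    - [0,0,0,0,0,0,0.042]

```text
t: 12.17
position: [0.365, 0.0642, 0.2198]
orientation: [0.998, -0.06, 0.0, 0.0]
contact_force: [0.3, -0.3, -0.2]
grip_width: 0.49
finger_force: 0.0
```

send_rows:
  commands:
    - [0,0,0,0,0,0,0.042]
    - [0,0,0,0,0,0,0.042]
    - [0,0,0,0,0,0,0.042]
    - [0,0,0,0,0,0,0.042]
    - [0,0,0,0,0,0,0.042]

```text
t: 12.58
position: [0.365, 0.0642, 0.2198]
orientation: [0.998, -0.06, 0.0, 0.0]
contact_force: [0.9, -0.2, -0.7]
grip_width: 0.491
finger_force: 0.0
```

send_rows:
  commands:
    - [0,0,0,0,0,0,0.042]
    - [0,0,0,0,0,0,0.042]
    - [0,0,0,0,0,0,0.042]
    - [0,0,0,0,0,0,0.042]
    - [0,0,0,0,0,0,0.042]

```text
t: 13.0
position: [0.365, 0.0642, 0.2198]
orientation: [0.998, -0.06, -0.0, -0.0]
contact_force: [0.8, 0.3, 0.6]
grip_width: 0.491
finger_force: 0.0
```

```bash
python3 - <<'E'
from h import *
e=manip.get_image('scene');h=cv2.cvtColor(cv2.GaussianBlur(e['image'],(3,3),0),cv2.COLOR_RGB2HSV)
W=lambda x,y,z:np.r_[S['R']@np.array([x,y])+S['o'],z]
# expected outlines of the vases for pan heights
prof=[(30,0),(33,6),(33,52),(20,70),(20,80)]
for n,y in(('L',.17),('R',-.167)):
    x=0 if n=='L' else -.005
    for dz in(-.01,0,.01):
        P=[W(x+r/1e3*np.cos(a),y+r/1e3*np.sin(a),.059+dz+z/1e3) for r,z in prof for a in np.linspace(0,6.28,24)]
        q=proj(e,P);print(n,dz,'top %.1f bot %.1f l %.1f r %.1f'%(q[:,1].min(),q[:,1].max(),q[:,0].min(),q[:,0].max()))
    c=proj(e,W(x,y,.09))[0].astype(int);print(c,h[c[1]-4:c[1]+8:4,c[0]].tolist(),h[c[1],c[0]-25:c[0]+26:5].tolist())
    m=cv2.inRange(h,(0,90,20),(13,255,135));x0,y0=c[0]-25,c[1]-35;sub=m[y0:y0+60,x0:x0+50]
    k,l,st,cc=cv2.connectedComponentsWithStats(sub);i=1+st[1:,4].argmax();b=st[i];print('blob l,r,top,bot',b[0]+x0,b[0]+b[2]+x0,b[1]+y0,b[1]+b[3]+y0,b[4])
    m=e['image'];col=m[c[1]-35:c[1]+30,c[0]];print(' '.join('%d:%d/%d/%d'%(c[1]-35+i,*v) for i,v in enumerate(col)))
E
```

```text
L -0.01 top 184.0 bot 221.4 l 419.4 r 448.7
L 0 top 180.7 bot 218.2 l 419.9 r 449.4
L 0.01 top 177.3 bot 215.1 l 420.4 r 450.1
[434 201] [[10, 106, 132], [11, 107, 98], [12, 109, 96]] [[19, 54, 156], [18, 48, 159], [16, 51, 125], [11, 103, 84], [11, 107, 93], [11, 107, 98], [12, 113, 97], [11, 101, 93], [17, 34, 142], [18, 103, 158], [18, 102, 155]]
blob l,r,top,bot 421 447 179 214 727
166:136/115/80 167:140/117/87 168:141/121/85 169:142/121/83 170:140/120/86 171:134/112/81 172:136/117/83 173:140/114/83 174:146/121/86 175:142/121/84 176:144/120/83 177:148/124/90 178:140/111/82 179:118/90/65 180:105/78/62 181:97/72/56 182:91/70/54 183:88/64/50 184:85/60/46 185:103/76/61 186:119/84/66 187:109/77/61 188:102/76/61 189:104/76/63 190:99/73/59 191:108/80/64 192:120/87/69 193:129/94/71 194:134/94/76 195:134/98/78 196:133/97/79 197:135/99/79 198:126/88/70 199:116/83/67 200:98/74/55 201:98/72/59 202:99/72/57 203:95/69/54 204:97/74/59 205:93/67/52 206:98/68/54 207:95/68/57 208:95/71/55 209:100/73/60 210:98/71/55 211:96/71/59 212:101/72/62 213:92/65/51 214:95/74/62 215:93/78/71 216:96/89/80 217:
[... 813 characters left out ...]
4:155/141/117 195:158/146/124 196:159/147/126 197:154/141/119 198:150/133/111 199:138/110/92 200:108/79/61 201:90/69/52 202:89/61/47 203:95/69/59 204:88/63/49 205:114/80/64 206:124/89/71 207:112/82/63 208:103/76/62 209:95/70/54 210:99/75/58 211:105/75/62 212:116/87/68 213:126/87/69 214:130/93/76 215:133/101/80 216:130/93/76 217:130/95/75 218:131/95/73 219:124/90/71 220:112/83/66 221:101/76/58 222:99/72/59 223:98/73/57 224:96/75/58 225:92/65/47 226:95/69/54 227:99/68/57 228:101/74/60 229:97/70/56 230:95/68/56 231:100/75/60 232:94/69/52 233:98/69/57 234:95/68/53 235:95/76/62 236:95/82/75 237:101/94/88 238:109/106/99 239:133/127/122 240:150/143/136 241:145/139/134 242:124/119/113 243:109/103/97
```

In the scene camera the right vase is 20 px lower than the left, where level predicts about 13 and right-down about 20. The right pan has dropped, so the right vase is the heavier one. I go behind it.

send_rows:
  commands:
    - [0.018,-0.03,0,0,0,0,0.042]
    - [0.018,-0.03,0,0,0,0,0.042]
    - [0.018,-0.03,0,0,0,0,0.042]
    - [0.018,-0.03,0,0,0,0,0.042]
    - [0.018,-0.03,0,0,0,0,0.042]

```text
t: 13.47
position: [0.4557, -0.0874, 0.2198]
orientation: [0.998, -0.06, 0.0, 0.0]
contact_force: [0.4, -0.1, 0.5]
grip_width: 0.492
finger_force: 0.0
```

send_rows:
  commands:
    - [0,0,0,0,0,0,0.042]
    - [0,0,-0.03,0,0,0,0.042]
    - [0,0,-0.03,0,0,0,0.042]
    - [0,0,0,0,0,0,0.042]
    - [0,0,0,0,0,0,0.042]

```text
t: 13.88
position: [0.4535, -0.0855, 0.1587]
orientation: [0.998, -0.06, -0.002, -0.0]
contact_force: [0.3, 0.0, -0.5]
grip_width: 0.49
finger_force: 0.0
```

```bash
python3 - <<'E'
from h import *
manip.get_image('wrist');s=manip.observe();print(s['position'],sta(s['position']),Ro.from_quat(s['orientation']).as_euler('zyx',degrees=True)[0])
d=manip.get_image('wrist');c,b=vase(d);print(b)
for z in(.105,.129): print(sta(wcast((b[0]+b[2]/2,b[1]+b[3]/2),z,d,s)))
E
```

```text
[ 0.45519295 -0.08560906  0.16032907] [ -63.3 -165.3] 6.863945606399537
(278, 81, 91, 110)
[  -3.6 -167.1]
[  -1.4 -166.9]
```

send_rows:
  commands:
    - [0,-0.0015,-0.035,0,0,0,0.042]
    - [0,0,-0.035,0,0,0,0.042]
    - [0,0,0,0,0,0,0.042]
    - [0.006,-0.0007,0,0,0,0,0.042]
    - [0.006,-0.0007,0,0,0,0,0.042]

```text
t: 14.4
position: [0.4694, -0.0889, 0.0922]
orientation: [0.998, -0.06, 0.002, 0.0]
contact_force: [-0.2, -0.1, 0.5]
grip_width: 0.492
finger_force: 0.0
```

```bash
python3 - <<'E'
from h import *
manip.get_image('wrist');s=manip.observe();print(s['position'],sta(s['position']),s['contact_force'])
E
```

```text
[ 0.47177451 -0.08917267  0.09288177] [ -46.4 -166.8] [1.73246076 0.13092544 0.20845442]
```

send_rows:
  commands:
    - [0.007,-0.0009,-0.002,0,0,0,0.042]
    - [0.0105,-0.0013,0,0,0,0,0.042]
    - [0.0105,-0.0013,0,0,0,0,0.042]
    - [0.0105,-0.0013,0,0,0,0,0.042]
    - [0.0105,-0.0013,0,0,0,0,0.042]

```text
t: 14.87
position: [0.5146, -0.0956, 0.0889]
orientation: [0.998, -0.061, -0.002, 0.001]
contact_force: [-9.0, -0.4, 7.4]
grip_width: 0.492
finger_force: 4.8
```

send_rows:
  commands:
    - [0.0105,-0.0013,0,0,0,0,0.042]
    - [0.0105,-0.0013,0,0,0,0,0.042]
    - [0.0105,-0.0013,0,0,0,0,0.042]
    - [0.0105,-0.0013,0,0,0,0,0.042]
    - [0.0105,-0.0013,0,0,0,0,0.042]

```text
t: 15.28
position: [0.5681, -0.1013, 0.0886]
orientation: [0.998, -0.06, -0.001, 0.0]
contact_force: [-3.8, 0.6, 1.7]
grip_width: 0.489
finger_force: 2.9
```

```bash
python3 - <<'E'
from h import *
manip.get_image('wrist');s=manip.observe();print(s['position'],sta(s['position']),s['contact_force'])
d=manip.get_image('wrist');c,b=vase(d);print(b,cv2.contourArea(c))
for z in(.09,.1225): print(sta(wcast((b[0]+b[2]/2,b[1]+b[3]/2),z,d,s)))
E
```

```text
[ 0.57115721 -0.10156766  0.08883404] [  53.8 -167. ] [ 1.88259284 -0.79081665 -0.48396882]
(236, 116, 153, 169) 13772.5
[  92.4 -163.9]
[ 102.  -164.7]
```

send_rows:
  commands:
    - [0.003,-0.0004,0,0,0,0,0.042]
    - [0.003,-0.0004,0,0,0,0,0.042]
    - [0,0,0,0,0,0,0.042]
    - [-0.005,0.0006,0,0,0,0,0.042]
    - [-0.012,0.0015,0.012,0,0,0,0.042]

```text
t: 15.8
position: [0.5574, -0.1001, 0.0982]
orientation: [0.998, -0.06, -0.0, -0.0]
contact_force: [-0.3, -0.3, 0.4]
grip_width: 0.49
finger_force: 0.0
```

send_rows:
  commands:
    - [-0.02,0.002,0.03,0,0,0,0.042]
    - [-0.02,0.002,0.04,0,0,0,0.042]
    - [-0.04,0,0.03,0,0,0,0.042]
    - [-0.04,0,0,0,0,0,0.042]
    - [-0.03,-0.02,0,0,0,0,0.042]

```text
t: 16.22
position: [0.4158, -0.1125, 0.1946]
orientation: [0.998, -0.056, 0.003, 0.0]
contact_force: [-0.1, -0.4, -0.4]
grip_width: 0.489
finger_force: 0.0
```

send_rows:
  commands:
    - [-0.03,-0.03,0,0,0,0,0.042]
    - [0,-0.04,0,0,0,0,0.042]
    - [0,-0.04,0,0,0,0,0.042]
    - [0,-0.04,0,0,0,0,0.042]
    - [0,-0.03,0,0,0,0,0.042]

```text
t: 16.63
position: [0.3857, -0.3003, 0.1933]
orientation: [0.998, -0.062, 0.002, 0.003]
contact_force: [-0.3, -0.1, 0.4]
grip_width: 0.492
finger_force: 0.0
```

send_rows:
  commands:
    - [0,0,0,0,0,0,0.042]
    - [0,0,0,0,0,0,0.042]
    - [0,0,0,0,0,0,0.042]
    - [0,0,0,0,0,0,0.042]
    - [0,0,0,0,0,0,0.042]

```text
t: 17.05
position: [0.3868, -0.2941, 0.1923]
orientation: [0.998, -0.059, 0.0, 0.0]
contact_force: [0.5, 1.1, -0.1]
grip_width: 0.493
finger_force: 0.0
```

send_rows:
  commands:
    - [0,0,0,0,0,0,0.042]
    - [0,0,0,0,0,0,0.042]
    - [0,0,0,0,0,0,0.042]
    - [0,0,0,0,0,0,0.042]
    - [0,0,0,0,0,0,0.042]

```text
t: 17.47
position: [0.3862, -0.2955, 0.192]
orientation: [0.998, -0.06, 0.0, 0.0]
contact_force: [0.1, 0.2, 0.3]
grip_width: 0.492
finger_force: 0.0
```

send_rows:
  commands:
    - [0,0,0,0,0,0,0.042]
    - [0,0,0,0,0,0,0.042]
    - [0,0,0,0,0,0,0.042]
    - [0,0,0,0,0,0,0.042]
    - [0,0,0,0,0,0,0.042]

```text
t: 17.88
position: [0.3861, -0.2956, 0.192]
orientation: [0.998, -0.06, -0.0, -0.0]
contact_force: [0.6, 0.2, 0.1]
grip_width: 0.492
finger_force: 0.0
```

```bash
python3 - <<'E'
from h import *
s=manip.observe();print(s['t'],s['position'])
W=lambda x,y,z:np.r_[S['R']@np.array([x,y])+S['o'],z]
prof=[(30,0),(33,6),(33,52),(20,70),(20,80)]
for cam in('scene','top'):
  e=manip.get_image(cam);h=cv2.cvtColor(cv2.GaussianBlur(e['image'],(3,3),0),cv2.COLOR_RGB2HSV)
  for n,x,y,z0 in(('L',0,.17,.049),('R',.098,-.167,.0425)):
    P=[W(x+r/1e3*np.cos(a),y+r/1e3*np.sin(a),z0+z/1e3) for r,z in prof for a in np.linspace(0,6.28,24)]
    q=proj(e,P);c=q.mean(0).astype(int)
    x0,y0=c-[28,32];sub=cv2.inRange(h,(0,85,20),(13,148 if cam=='scene' else 255,138))[y0:y0+64,x0:x0+56]
    k,l,st,cc=cv2.connectedComponentsWithStats(sub);i=1+st[1:,4].argmax();b=st[i]
    print(cam,n,'exp l,r,t,b',q[:,0].min().round(),q[:,0].max().round(),q[:,1].min().round(),q[:,1].max().round(),'got',b[0]+x0,b[0]+b[2]+x0,b[1]+y0,b[1]+b[3]+y0,b[4])
E
```

```text
17.8833 [ 0.3860962  -0.29561729  0.19198376]
scene L exp l,r,t,b 419.0 449.0 184.0 221.0 got 421 449 186 221 726
scene R exp l,r,t,b 293.0 322.0 225.0 267.0 got 279 335 225 276 2200
top L exp l,r,t,b 226.0 253.0 132.0 159.0 got 223 266 112 159 1371
top R exp l,r,t,b 349.0 374.0 115.0 141.0 got 333 387 111 152 1735
```

```bash
python3 - <<'E'
from h import *
e=manip.get_image('scene');h=cv2.cvtColor(cv2.GaussianBlur(e['image'],(3,3),0),cv2.COLOR_RGB2HSV)
print('board',h[258,330:420:30].tolist(),'vase',h[240:262:7,307].tolist())
m=cv2.inRange(h,(0,85,20),(14,128,138))[215:280,270:345];m=cv2.morphologyEx(m,cv2.MORPH_OPEN,np.ones((3,3)))
k,l,st,cc=cv2.connectedComponentsWithStats(m);i=1+st[1:,4].argmax();print(st[i]+[270,215,0,0,0])
for y in range(0,65,3):print(''.join('#' if v else '.' for v in m[y]))
E
```

```text
board [[12, 144, 124], [12, 147, 123], [12, 145, 127]] vase [[11, 106, 123], [10, 104, 127], [10, 106, 99], [11, 108, 97]]
[292 225  30  40 952]
............................................................###############
...........................................................................
...........................................................................
....####...................................................................
.....###......................##############...............................
.....###.....................################..............................
...........................####################............................
........................###########################........................
.......................#############################.......................
.......................#############################.......................
......................##############################.......................
.......................#############################.......................
.......................#############################.......................
.......................#############################.......................
.........................###########################.......................
...........................######################..........................
..............................###############..............................
...........................................................................
...........................................................................
...........................................................................
...........................................................................
......................................#####................................
```

The heavy vase stands upright on the finishing board: its mask spans 292–322 × 225–265 px, against 293–322 × 225–267 predicted. The other vase is upright on its pan, and the hand is clear.

```bash
python3 -c "
from rig import manip
print(manip.finish_job())"
```

```text
the job is handed in; nothing more can be done
None
```

The job is handed in at about 18 s: the right vase was the heavier and now stands upright on the finishing board, the left one is upright on its pan, and the rest bar is drawn clear of the beam.

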